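# Shut the sample-jar bay

## Task

Put the jar that stands out on the bench into the free place in the jar bay, upright on the bench beside the other two, then swing the bay's retaining bar across the front of the jars and push its snap hook onto the steel loop until the sprung gate flicks shut behind it. Knock nothing over and leave the other things on the bench where they are.

Things in the scene. Friction and masses are not known exactly. Their poses are not given: they have to be found in the camera images.
- bay: White three-sided metal bay fixed to the bench, no floor. Origin on the bench, middle of its open front edge; +x inwards to the back wall, +y along the front to the hinge end, loop end at -y. Inside y -82 to 82, x 0 to 56 mm; walls 4 mm thick, 45 high. Three jar places at x 28, y -54, 0, 54 mm. Hinge pin 78 mm high; the loop's post 96 mm high at x 18 to 30, y -116 to -86 mm.
- bay_hinge (a point): Point on the vertical hinge axis of the retaining bar, at the bar's mid-height, 55 mm above the bench; at bay x = -32, y = 112 mm.
- retainer (a joint): Retaining bar's angle (rad): 0 closed, along the bay's -y; at angle a it points from the hinge along (-sin a, -cos a) in the bay's x, y; starts 0.9 to 1.25 open. Light hinge, stays where left. Steel bar 8 mm thick, 12 high, mid-height 55 mm, 238 long. The gate snaps shut behind the loop's bar at about 0.03; pushing to the stop at 0 is right. Once hooked it cannot open past about 0.1.
- gate (a joint): Angle (rad) of the hook's sprung gate: 0 shut, up to 1.25 swung into the hook. A 5 mm pin 22 mm long across the hook's mouth, pivoted on the side nearer the hinge. The loop's bar pushes it to about 0.95 on the way in, then it springs back to 0 behind the bar. Takes about 3 to 8 N at the hook.
- retainer_tab (a point): Upright push tab on the bar, 165 mm from the hinge axis: a plate 36 mm long along the bar, from 61 to 95 mm above the bench; this point is 78 mm above the bench over the bar's centre line. Its outer face (away from the jars, the one to push) lies 4 mm behind this point, flush with the bar's outer face.
- hook_mouth (a point): Middle of the mouth of the snap hook (the plane of the gate), 36 mm ahead of the bar's centre line and 224 mm from the hinge along the bar; the hook is a flat steel C in the level plane, about 45 x 45 mm and 10 mm thick, opening in the closing direction.
- loop_bar (a point): Middle of the upright bar of the steel loop, 8 mm thick, 55 mm above the bench. The loop is a fixed upright staple, 56 mm high overall and standing 40 mm out from its post towards the bay's -x, in the path of the hook's mouth.
- jar_c_mid (a point): Centre of the jar that stands out on the bench in front of the bay: a capped glass jar, 44 mm across, 85 mm tall, 0.1 to 0.2 kg, point half-way up (42.5 mm).
- jar_a_mid (a point): Centre of one of the two like jars already in the bay (44 mm across, 85 mm tall), half-way up.
- jar_b_mid (a point): Centre of the other jar already in the bay (44 mm across, 85 mm tall), half-way up.
- free_place (a point): Centre, on the bench, of the free jar place in the bay, marked by a flat dark disc 38 mm across: one of the three places, any of them.
- amber: Brown glass bottle, 54 mm across, 125 mm tall; bystander; origin at the centre of its underside.
- beaker: Glass beaker, 68 mm across, 75 mm tall; bystander; origin at the centre of its underside.
- dish: Small round culture dish lying flat in front of the bay, 62 mm across, only 15 mm high, so the bar (underside 49 mm up) swings over it; bystander; origin at the centre of its underside.
- dishes: Stack of culture dishes, 90 mm across, 44 mm high; bystander; origin at the centre of its underside.
- timer: Flat white bench timer, 50 x 75 x 26 mm; bystander; origin at the centre of its underside.
- slidebox: Grey slide box, 85 (along its x) x 30 x 35 mm high; bystander; origin at the centre of its underside.
- jarlow: Squat pot with a flat grey lid, 60 mm across, 50 mm tall; bystander; origin at the centre of its underside.
Things that resemble listed ones, but are neither listed nor needed, are in the scene too. What is shaped like the part that bears jar_b_mid but red, turquoise or yellow is not meant.

How it is judged:
By the outcome, as a careful person would: the job done as asked, in the order asked, and still so for the second after the job is handed in, with the robot touching nothing.
It also fails if it takes over 54 s, if anything falls off the work surface, if the arm or the gripper's body presses on something with over 40 N, if the wrist force passes 120 N, or if a joint passes its speed limit or range.

## Robot

A 6-joint arm with a two-finger parallel gripper is mounted at the origin on the work surface. World frame = base frame: x ahead of the robot, y to its left, z up, the work surface at z = 0. Lengths are in mm, angles in rad, forces in N, time in s.
With the tool pointing down it reaches from about 375 to 975 mm from the base axis. Payload 3.8 kg.
Tool frame: the origin (TCP) lies at the very end of the fingers, on their centre line; the grasp point (between the pads) lies 19 mm behind it; z points along the fingers, y is the direction in which the jaws open and shut (so a half turn about z gives the same grasp; the last joint's range is limited). The gripper opens to 88 mm and grips with 3 to 60 N. Pads are 18 mm wide; open, the fingers measure 123 mm over their backs; the gripper's body (75 mm by 187 mm) begins 45 mm behind the grasp point.
Start: joints at [1.116, 0.264, 1.604, -0, 1.274, -0.037], TCP at [273.879, 616.935, 238.706] pointing down, gripper open.
Joint ranges: [-2.63, 2.63], [-0.94, 2.18], [0.31, 2.57], [-1.31, 4.45], [0, 2.66], [-2.55, 2.55]. Speed limits (rad/s): [2.57, 2.57, 3.14, 3.14, 3.14, 3.14].

## Interface

Orientations are given as a unit quaternion [w, x, y, z].
In Python, from workcell import * gives the robot as it stands.
- The arm moves only by the shell command python3 -m crank 'ROWS' [OPENING]. ROWS is JSON, a list of rows, each a list of 2 entries, a list of its own where there are three numbers: the shift along the world's x, y, z in cm, then the turn about the world's z in rad. A call has 1 to 8 rows; each row is the pose to reach, as a shift and turn from the pose commanded when the call began; what a row does not reach only later rows make up. A row lasts 1/10 s, in which the tool goes at most 50 mm and 8.59 degrees, less where a joint would pass 70% of its speed; a pose out of reach is approached as far as the arm can. A call with a gripper value outside its range is refused whole. OPENING is the gripper command: -1 is fully open, 1 is shut, values between are in proportion, set as the call begins (- or left out, the last holds). The fingers move at their own pace and stop on an object; the grip force is fixed at half the most. Time passes only in rows, so rows that repeat a pose let the fingers close. It gives the time, the measured TCP pose, the force and the opening at its end, in the units of the state.
- get_state(): the state, without advancing time (a new reading comes with each control period).
- capture(name): name is "scene" or "top" or "wrist"; returns a dict with "image" (384x512x3 uint8, blue, green, red), "depth" (384x512 float32, mm along the optical axis (not along the pixel's ray), 0 where there is no reading), "mtx" (3x3 intrinsics, pixels), "k1" (the pictures are not rectified: a ray, as slopes to the right and down, at radius r is drawn at 1 + k1 r^2 times it, then the intrinsics apply), "extrinsics" (4x4, takes a point from world to camera coordinates). Camera axes: x right, y down, z forward; pixel columns grow to the right and rows downward; lengths in mm; the calibration is good to about 2 mm. A picture is of the moment at which its call begins.
- sign_off(): hands the job in, once; it reports no verdict.
The state is a dict: "time_s": time; "joints": joint angles; "joint_vel": joint speeds; "joint_torque": joint torques, N m; "eef_pos": TCP position; "tool_rot": TCP orientation; "ft_force": force on the tool from outside, world axes, zero at the start; "moment": the same for the moment, N m; "opening": finger opening in mm.
Only numpy, scipy, OpenCV 4.12 (cv2) and the standard library are available. Lean on these libraries where they do the work, as an engineer would, in place of code of your own. Each camera call takes 0.05 s, during which the arm holds its last target.

## Working session

There is one attempt and no reset: what is moved stays moved. The work goes in short steps, Python scripts to look and compute and a shell command to move; the robot and the scene stay as the last step left them, time stands still between calls to the robot, and variables do not carry over. Pictures are saved under pics/ and viewed, and the job is handed in when it is done.

```bash
mkdir -p pics; ls
python3 - <<'E'
from workcell import *
import cv2
s=get_state();print(s)
for n in ["scene","top","wrist"]:
    c=capture(n);cv2.imwrite(f"pics/{n}0.png",c["image"]);
    import numpy as np
    np.savez(f"{n}0.npz",**c)
    print(n,c["mtx"].tolist(),c["k1"],c["extrinsics"].round(3).tolist())
E
```

```text
pics
{'time_s': 0.0, 'joints': array([ 1.11608358e+00,  2.64768613e-01,  1.60535477e+00, -2.07043257e-05,
        1.27366813e+00, -3.68691823e-02]), 'joint_vel': array([-0.00107669,  0.00135588,  0.0008887 ,  0.00049484,  0.00204677,
       -0.00128871]), 'joint_torque': array([ 1.45246322e-03, -5.02103806e+01, -3.56880391e+01,  7.30552291e-02,
        2.91744695e-02, -1.79513681e-04]), 'eef_pos': array([273.59232273, 616.30801447, 237.38794991]), 'tool_rot': array([-2.57918616e-04,  2.07402149e-01,  9.78255151e-01, -1.06879122e-03]), 'ft_force': array([-0.53814689, -0.36251274,  1.33413754]), 'moment': array([-0.01871689,  0.00141299, -0.05061113]), 'opening': 87.7023453121609}
scene [[469.11994342712853, 0.0, 257.36558607325895], [0.0, 469.11994342712853, 195.2078659367926], [0.0, 0.0, 1.0]] -0.011778931265691779 [[-0.395, 0.918, 0.021, 144.931], [0.567, 0.262, -0.781, -262.84], [-0.722, -0.297, -0.625, 1987.119], [0.0, 0.0, 0.0, 1.0]]
top [[389.16055827951385, 0.0, 255.82930532680535], [0.0, 389.16055827951385, 187.14646121735356], [0.0, 0.0, 1.0]] 0.003540617829976895 [[0.026, -1.0, -0.0, 58.224], [-0.993, -0.025, -0.115, 602.567], [0.115, 0.003, -0.993, 970.509], [0.0, 0.0, 0.0, 1.0]]
wrist [[292.73763778510477, 0.0, 252.96457669257708], [0.0, 292.73763778510477, 187.75597629005458], [0.0, 0.0, 1.0]] -0.01583825352544444 [[0.405, 0.914, -0.002, -673.99], [0.872, -0.386, 0.302, -42.107], [0.275, -0.124, -0.953, 389.476], [0.0, 0.0, 0.0, 1.0]]
```

View pics/top0.png

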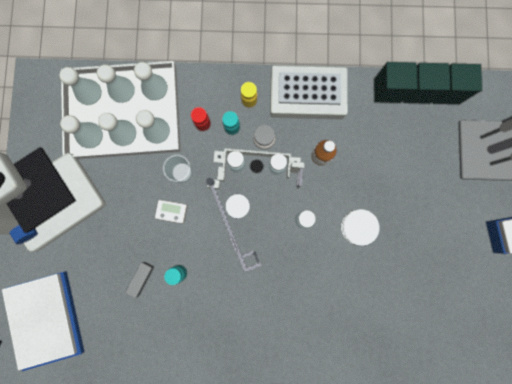

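View pics/scene0.png

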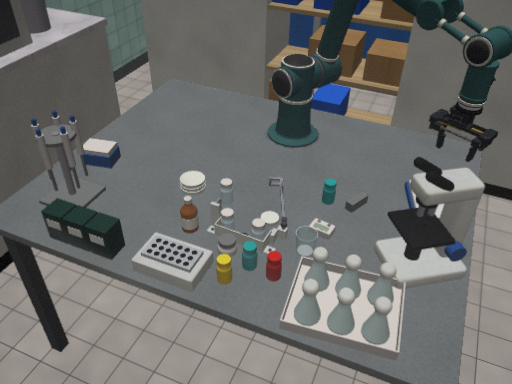

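View pics/wrist0.png

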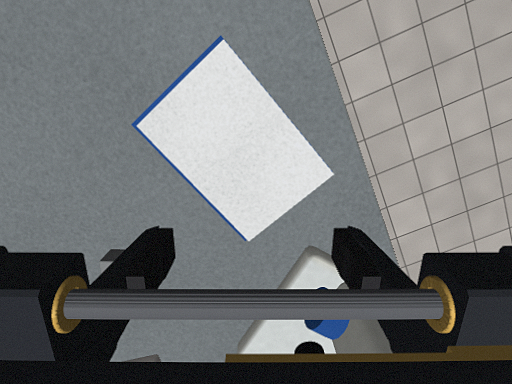

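The top view shows the bay with its open side towards the robot and its hinge at about (211,182). The free middle disc is at (256,166) and the loop at about (298,172). The bench jar is at (307,219), the dish at (237,206), and the bar runs from the hinge to the hook at (250,260). I'll zoom in to measure.

```bash
cat > h.py <<'E'
import numpy as np, cv2
def load(n): return dict(np.load(n))
def ray(c,u,v):
    K=c["mtx"];k=float(c["k1"])
    p=cv2.undistortPoints(np.array([[[u,v]]],float),K,np.array([k,0,0,0,0.]))[0,0]
    E=c["extrinsics"];R=E[:3,:3];t=E[:3,3]
    return -R.T@t, R.T@np.array([p[0],p[1],1.])
def onz(c,u,v,z):
    o,d=ray(c,u,v);return o+d*(z-o[2])/d[2]
def dep(c,u,v):
    o,d=ray(c,u,v);return o+d*float(c["depth"][int(round(v)),int(round(u))])
def proj(c,P):
    E=c["extrinsics"];q=E[:3,:3]@np.array(P,float)+E[:3,3];x,y=q[:2]/q[2];r2=x*x+y*y;f=1+float(c["k1"])*r2
    return c["mtx"][0,0]*x*f+c["mtx"][0,2],c["mtx"][1,1]*y*f+c["mtx"][1,2]
E
python3 - <<'E'
from h import *
c=load("top0.npz");im=c["image"]
cv2.imwrite("pics/topz.png",cv2.resize(im[140:280,195:345],None,fx=5,fy=5,interpolation=cv2.INTER_CUBIC)[:600+100][:600])
cv2.imwrite("pics/topz2.png",cv2.resize(im[140:200,200:330],None,fx=6,fy=6,interpolation=cv2.INTER_CUBIC))
c=load("scene0.npz");im=c["image"]
cv2.imwrite("pics/scz.png",cv2.resize(im[165:260,170:350],None,fx=4.4,fy=4.4,interpolation=cv2.INTER_CUBIC))
E
```

```text
(no output)
```

View pics/topz.png

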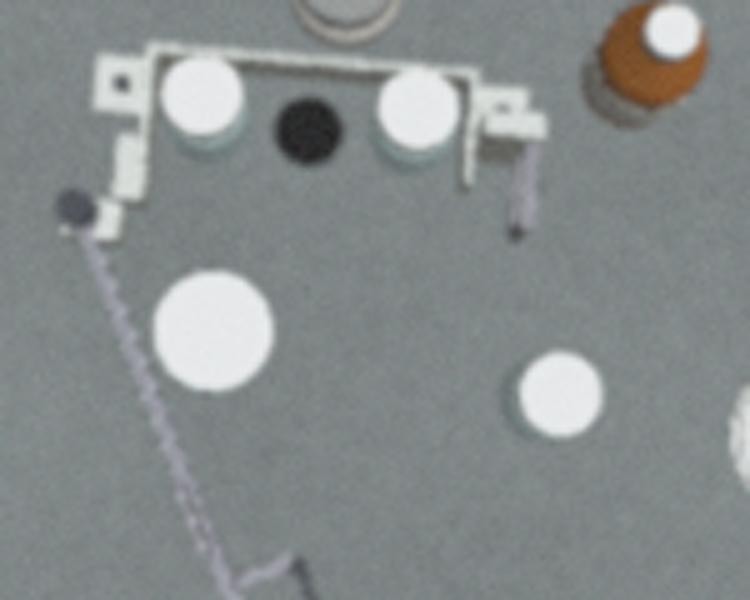

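View pics/topz2.png

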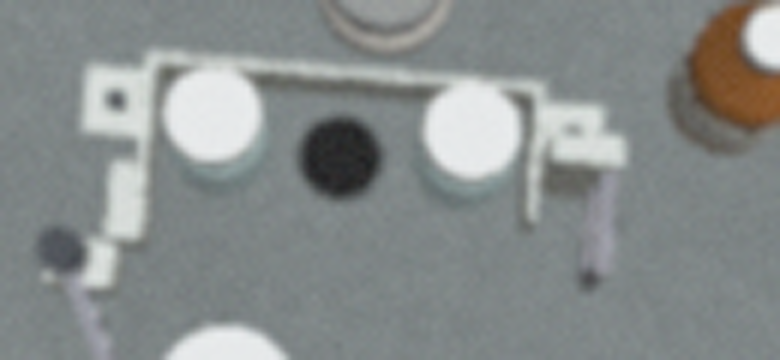

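View pics/scz.png

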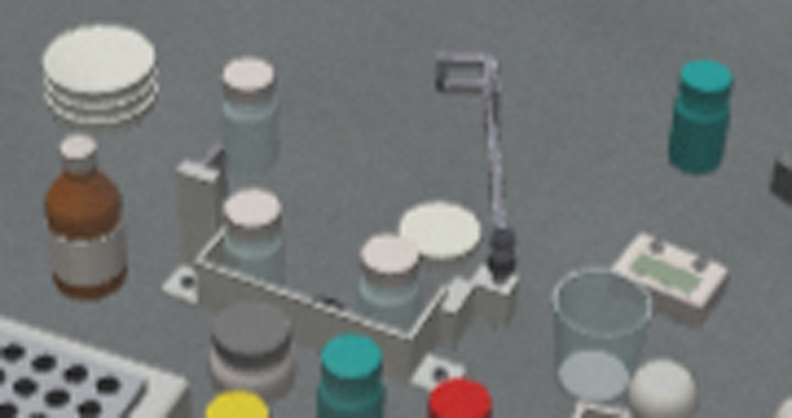

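The zooms confirm this: white caps for the two bay jars and the free jar, the black disc between them, and the dark hinge cap. Next I measure them.

Run:
```python
from h import *
c=load("top0.npz");im=c["image"]
def blobs(mask,z,lo,hi,name):
    n,l,st,ce=cv2.connectedComponentsWithStats(mask.astype(np.uint8))
    for i in range(1,n):
        if lo<st[i,4]<hi and 195<ce[i][0]<390 and 140<ce[i][1]<280:
            print(name,ce[i].round(1),st[i],onz(c,*ce[i],z).round(1), "dia",round(2*np.sqrt(st[i,4]/np.pi)/389*(970-z),1))
g=im.min(2)
blobs(g>225,85,80,2000,"white z85")
blobs(g>225,15,300,2000,"white z15")
blobs(im.max(2)<60,0,40,400,"dark z0")
blobs((im.max(2)<110),78,10,400,"dark z78")
```

```text
white z85 [235.1 158.4] [229 152  14  14 150] [665.3 126.6  85. ] dia 31.4
white z85 [278.4 161.2] [272 154  14  15 154] [661.   19.4  85. ] dia 31.9
white z85 [237.2 205.7] [227 195  22  22 370] [548.4 117.8  85. ] dia 49.4
white z85 [361.  226.9] [345 210  33  34 884] [ 504.6 -183.8   85. ] dia 76.3
white z85 [306.7 218.4] [300 212  14  14 159] [521.9 -52.1  85. ] dia 32.4
white z15 [237.2 205.7] [227 195  22  22 370] [553.1 121.3  15. ] dia 53.3
white z15 [361.  226.9] [345 210  33  34 884] [ 506.  -202.6   15. ] dia 82.4
dark z0 [256.3 165.8] [251 160  12  12 108] [662.7  74.    0. ] dia 29.2
dark z78 [316.8 157.8] [311 146  16  20 125] [673.4 -76.4  78. ] dia 28.9
dark z78 [256.9 154.2] [243 153  29   4  36] [678.7  73.1  78. ] dia 15.5
dark z78 [256.3 165.9] [249 159  15  15 165] [649.2  73.8  78. ] dia 33.2
dark z78 [294.5 169.6] [291 168   9   5  32] [642.3 -21.3  78. ] dia 14.6
dark z78 [209.6 181.1] [206 178   8   7  42] [608.  188.2  78. ] dia 16.8
dark z78 [255.4 255.8] [253 252   6  10  19] [428.5  70.3  78. ] dia 11.3
```

Run:
```python
from h import *
c=load("top0.npz");s=load("scene0.npz")
print("jarC scene",onz(s,226.4,181.6,85).round(1),"top depth pt",dep(c,306.7,218.4).round(1))
for u,v in [(235,158),(278,161)]: print(dep(c,u,v).round(1))
B=lambda x,y,z:(635+np.cos(-.04)*x+np.sin(.04)*y, 74.6+np.sin(-.04)*x+np.cos(.04)*y,z)
print("hinge",B(-32,112,0))
print("loop end px",proj(c,B(-16,-101,83)),proj(c,B(-16,-112,83)))
print("jarlow",onz(c,264,136,50).round(1),"teal",onz(c,231,122,85).round(1))
h=np.array(B(-32,112,61)[:2])
for u,v in [(241.4,258),(232,231),(225,215)]:
    p=onz(c,u,v,61)[:2];d=p-h;w=np.arctan2(-d[0],-d[1]); print(p.round(1),np.hypot(*d).round(1),"angle",(w-.04 ).round(3), (w+.04).round(3))
im=c["image"];cv2.imwrite("pics/bar.png",cv2.resize(im[175:275,200:275],None,fx=6,fy=6,interpolation=cv2.INTER_CUBIC))
```

```text
jarC scene [522. -48.  85.] top depth pt [521.8 -52.1  84.8]
[666.  126.8  86.7]
[661.4  20.4  85.5]
hinge (np.float64(607.5044020157517), np.float64(187.79007064000183), 0)
loop end px (np.float64(296.2922570120667), np.float64(180.23820478638447)) (np.float64(300.75322814914864), np.float64(180.52856420468356))
jarlow [732.6  55.9  50. ] teal [757.4 139.8  85. ]
[421.3 104.6] 203.9 angle 1.111 1.191
[486.8 129.9] 133.9 angle 1.084 1.164
[526.  148.7] 90.5 angle 1.083 1.163
```

View pics/bar.png

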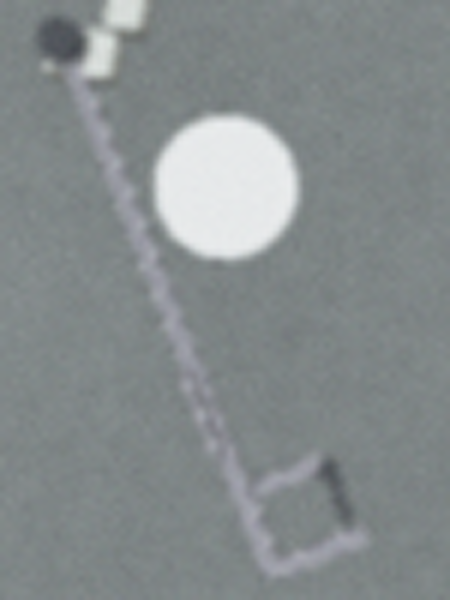

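```bash
python3 -m crank '[[[2,-5,0],-0.14],[[4,-9.5,0],-0.28],[[6,-14,0],-0.42],[[8,-19,0],-0.56],[[10,-23.5,0],-0.7],[[12,-28,0],-0.84],[[14,-33,0],-0.98],[[16,-37.5,0],-1.12]]' -1
```

```text
time_s: 0.95
eef_pos: [430.8, 247.1, 238.6]
tool_rot: [0.0, 0.697, 0.717, 0.0]
ft_force: [0.8, 0.7, -0.1]
opening: 88.1
```

The bar starts at about a=1.09. Two views agree on jar C at (522,-51), and the bay fit predicts the hinge and the middle place well. Next I move over the jar.

```bash
python3 -m crank '[[[1.5,-4.7,0],-0.07],[[3,-9.4,0],-0.07],[[4.5,-14,-1],-0.07],[[6,-18.5,-2],-0.07],[[7.5,-23,-4],-0.07],[[8.8,-27,-6],-0.07],[[8.8,-29.3,-8],-0.07],[[8.8,-29.3,-8],-0.07]]'
python3 - <<'E'
from workcell import *
import cv2,numpy as np
c=capture("wrist");cv2.imwrite("pics/w1.png",c["image"]);np.savez("w1.npz",**c)
from h import *
g=c["image"].min(2)>190
n,l,st,ce=cv2.connectedComponentsWithStats(g.astype(np.uint8))
for i in range(1,n):
    if st[i,4]>300: print(ce[i].round(1),st[i],onz(c,*ce[i],85).round(1))
print(get_state()["eef_pos"])
E
```

```text
time_s: 1.75
eef_pos: [516.3, -46.4, 155.3]
tool_rot: [-0.002, 0.721, 0.692, -0.002]
ft_force: [-1.1, 1.1, -0.2]
opening: 88.5
[287.  10.] [ 255    0   66   26 1232] [544.   83.8  85. ]
[448.2 101.7] [ 381    0   97  145 3130] [657.7  22.1  85. ]
[438.2 172.9] [427 154  24  40 632] [658.2 -30.   85. ]
[259.6 206.8] [ 235  184   50   46 1804] [521.6 -52.2  85. ]
[249.1 276.9] [213 266  73  23 390] [ 510.4 -116.    85. ]
[248.6 332.5] [ 207  320   83   31 1956] [ 507.3 -175.5   85. ]
[517.15304015 -44.8615705  156.83700136]
```

View pics/w1.png

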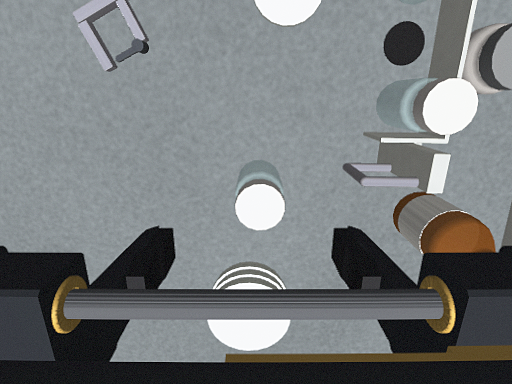

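The wrist view shows jar C centred between the fingers at (260,207), which is (521.6,-52.2). The free disc is at (404,43) and the loop at (380,172). Descending to grasp.

```bash
python3 -m crank '[[[0,-0.1,-2.5],0],[[0,-0.1,-5],0],[[0,-0.1,-7.5],0],[[0,-0.1,-9.5],0],[[0,-0.1,-10.6],0],[[0,-0.1,-10.6],0],[[0,-0.1,-10.6],0]]' 
python3 -m crank '[[[0,0,0],0],[[0,0,0],0],[[0,0,0],0],[[0,0,0],0],[[0,0,0],0],[[0,0,0],0],[[0,0,0],0],[[0,0,0],0]]' 1
python3 - <<'E'
from h import *
c=load("w1.npz");d=c["image"].max(2)<50;d[80:]=0;d[:,:370]=0
n,l,st,ce=cv2.connectedComponentsWithStats(d.astype(np.uint8))
for i in range(1,n):
    if st[i,4]>300: print(ce[i],st[i],onz(c,*ce[i],0))
E
```

```text
time_s: 2.5
eef_pos: [519.6, -44.3, 53.8]
tool_rot: [0.001, 0.72, 0.694, 0.001]
ft_force: [0.1, -0.5, -0.3]
opening: 88.0
time_s: 3.3
eef_pos: [519.2, -45.0, 52.9]
tool_rot: [0.0, 0.72, 0.694, 0.0]
ft_force: [1.7, 0.5, 0.4]
opening: 40.4
[403.63602669  42.95255745] [ 384   22   40   43 1349] [661.61067783  73.00456766   0.        ]
```

The grip is 7 mm off the jar's centre because the commanded pose had been clipped earlier. I'll open, recentre and regrip.

```bash
python3 -m crank '[[[0,0,0],0],[[0,0,0],0],[[0,0,0],0],[[0,0,0],0],[[0,0,0],0],[[0.2,-0.4,0],0],[[0.2,-0.75,0],0],[[0.2,-0.75,0],0]]' -1
python3 -m crank '[[[0,0,0],0],[[0,0,0],0]]'
python3 - <<'E'
from workcell import *
import cv2,numpy as np
from h import *
c=capture("wrist");cv2.imwrite("pics/w2.png",c["image"])
c=capture("top");cv2.imwrite("pics/t2.png",cv2.resize(c["image"][150:290,200:380],None,fx=4,fy=4))
E
```

```text
time_s: 4.1
eef_pos: [520.9, -53.0, 52.8]
tool_rot: [0.0, 0.72, 0.694, 0.0]
ft_force: [0.3, -0.1, 0.3]
opening: 88.2
time_s: 4.3
eef_pos: [520.7, -52.5, 52.7]
tool_rot: [-0.0, 0.72, 0.694, -0.0]
ft_force: [-1.3, 0.3, 0.7]
opening: 88.2
```

View pics/w2.png

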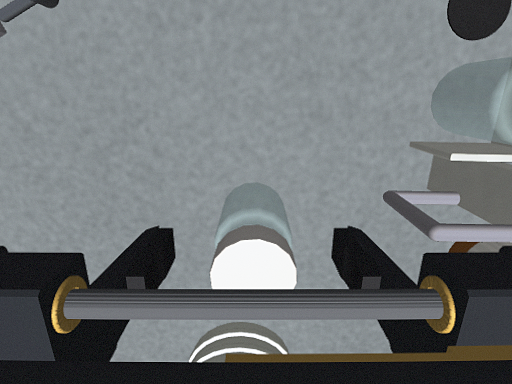

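The jar still stands between the fingers, with its cap at (253,265). Gripping again.

```bash
python3 -m crank '[[[0,0,0],0],[[0,0,0],0],[[0,0,0],0],[[0,0,0],0],[[0,0,0],0],[[0,0,0],0],[[0,0,0],0],[[0,0,0],0]]' 1
python3 -m crank '[[[0,0,1],0],[[0,0,3],0],[[0,0,5.5],0],[[0,0,8],0],[[0,0,10.5],0],[[0,0,10.8],0],[[0,0,10.8],0]]'
```

```text
time_s: 5.2
eef_pos: [520.8, -52.4, 52.7]
tool_rot: [-0.0, 0.72, 0.694, -0.0]
ft_force: [-0.2, -0.2, -0.9]
opening: 41.6
time_s: 5.9
eef_pos: [521.3, -52.5, 161.6]
tool_rot: [0.001, 0.72, 0.694, 0.001]
ft_force: [0.4, 0.6, -2.7]
opening: 41.3
```

Lifted, with about 2 N on the wrist. Carrying it over the free place.

```bash
python3 -m crank '[[[2.4,2.1,0],0],[[4.8,4.2,0],0],[[7.2,6.3,0],0],[[9.6,8.5,0],0],[[12,10.6,0],0],[[14.1,12.6,0],0],[[14.1,12.6,0],0],[[14.1,12.6,0],0]]'
python3 - <<'E'
from workcell import *
import cv2,numpy as np
print(get_state()["eef_pos"])
c=capture("wrist");cv2.imwrite("pics/w3.png",c["image"]);np.savez("w3.npz",**c)
c=capture("top");cv2.imwrite("pics/t3.png",cv2.resize(c["image"][130:290,190:380],None,fx=4,fy=3.7))
c=capture("scene");cv2.imwrite("pics/s3.png",cv2.resize(c["image"][120:270,150:350],None,fx=4,fy=4))
E
```

```text
time_s: 6.7
eef_pos: [660.4, 73.8, 158.1]
tool_rot: [-0.001, 0.72, 0.694, -0.002]
ft_force: [-0.6, 0.0, -2.5]
opening: 41.1
[660.42800524  73.76176196 158.05797272]
```

View pics/w3.png

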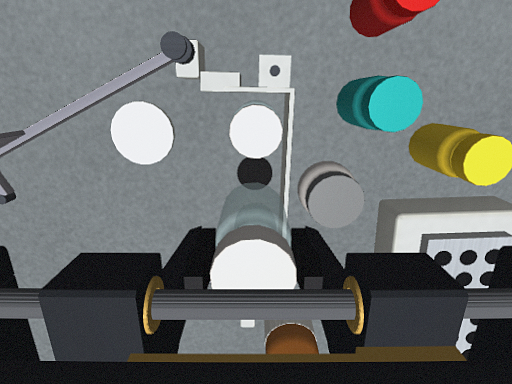

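View pics/s3.png

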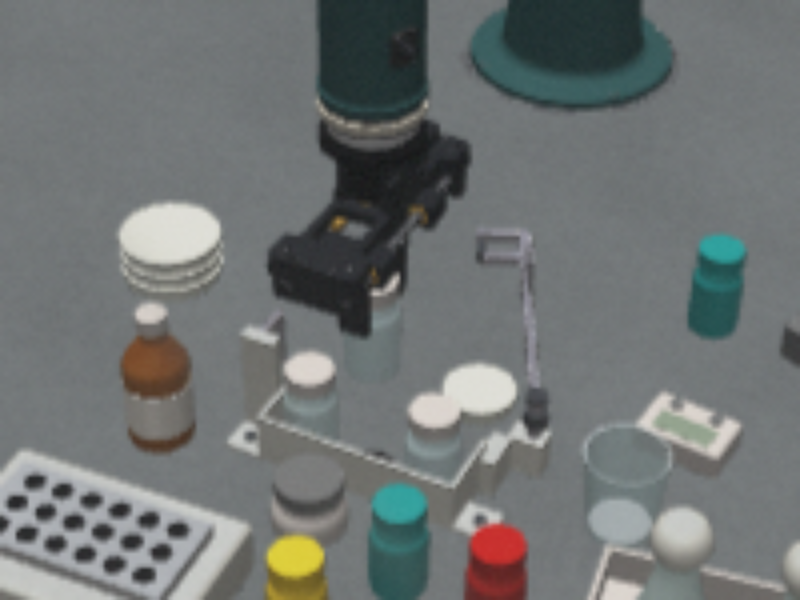

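The jar hangs plumb over the bay, and the disc at (255,172) lies under it. Descending in stages.

```bash
python3 -m crank '[[[0.15,0,-2],0],[[0.15,0,-4],0],[[0.15,0,-5.5],0],[[0.15,0,-5.5],0],[[0.15,0,-5.5],0]]'
python3 -m crank '[[[0,0,-1.5],0],[[0,0,-3],0],[[0,0,-4.2],0],[[0,0,-4.8],0],[[0,0,-4.8],0],[[0,0,-4.8],0]]'
```

```text
time_s: 7.35
eef_pos: [662.8, 73.1, 105.6]
tool_rot: [-0.0, 0.72, 0.694, -0.0]
ft_force: [-0.3, 0.0, -1.0]
opening: 41.1
time_s: 7.95
eef_pos: [663.3, 73.6, 57.5]
tool_rot: [-0.0, 0.72, 0.694, -0.0]
ft_force: [0.0, 0.3, -1.4]
opening: 40.9
```

Run:
```python
from workcell import *
import cv2,numpy as np
s=get_state();print(s["eef_pos"],s["ft_force"])
c=capture("wrist");cv2.imwrite("pics/w4.png",c["image"])
c=capture("scene");cv2.imwrite("pics/s4.png",cv2.resize(c["image"][120:270,150:350],None,fx=4,fy=4))
```

```text
[663.27483142  73.59075241  57.45297715] [ 0.02346503  0.28854781 -1.35326943]
```

View pics/s4.png

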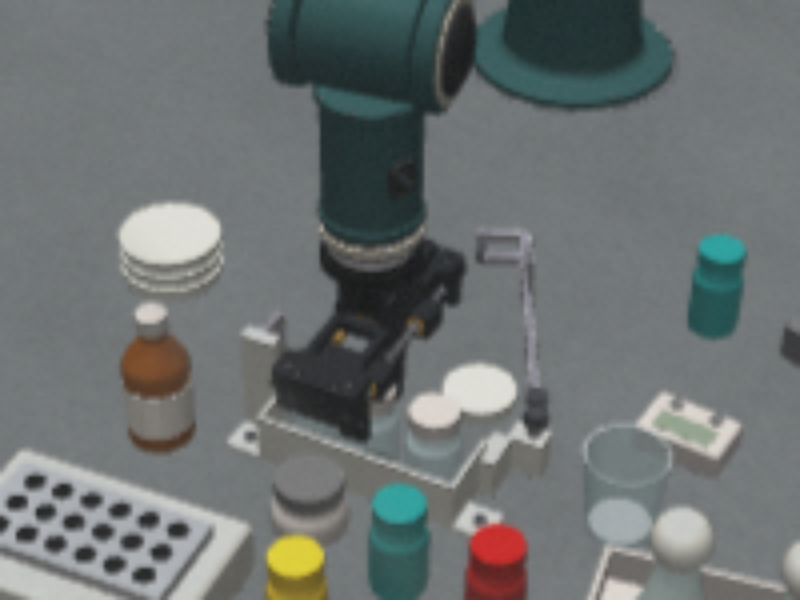

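View pics/w4.png

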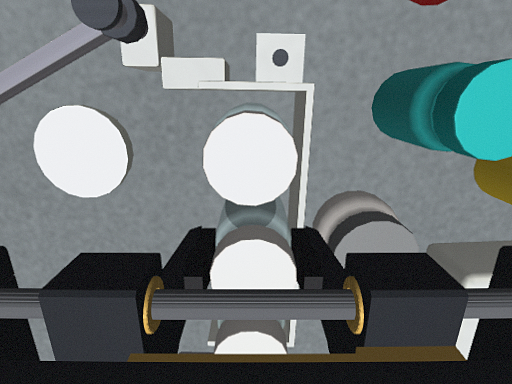

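The jar is inside the bay in line with its neighbours, about 5 mm up. I'll lower until the load comes off.

```bash
python3 -m crank '[[[0,0,-0.2],0],[[0,0,-0.4],0],[[0,0,-0.4],0]]'
python3 -m crank '[[[0,0,-0.1],0],[[0,0,-0.1],0]]'
```

```text
time_s: 8.35
eef_pos: [663.1, 73.5, 53.6]
tool_rot: [-0.0, 0.72, 0.694, -0.0]
ft_force: [0.2, 0.4, -1.3]
opening: 40.9
time_s: 8.55
eef_pos: [663.3, 73.5, 52.7]
tool_rot: [0.0, 0.72, 0.694, 0.0]
ft_force: [-0.6, -0.8, -0.6]
opening: 41.4
```

```bash
python3 -m crank '[[[0,0,0],0],[[0,0,0],0],[[0,0,0],0],[[0,0,0],0],[[0,0,0],0]]' -0.4
python3 -m crank '[[[0,0,2],0],[[0,0,4.5],0],[[0,0,7.5],0],[[0,0,11],0],[[0,0,14],0],[[0,0,15],0],[[0,0,15],0]]'
python3 - <<'E'
from workcell import *
import cv2,numpy as np
s=get_state();print(s["eef_pos"],s["joints"])
c=capture("wrist");cv2.imwrite("pics/w5.png",c["image"]);np.savez("w5.npz",**c)
c=capture("scene");cv2.imwrite("pics/s5.png",cv2.resize(c["image"][120:270,150:350],None,fx=4,fy=4));np.savez("s5.npz",**c)
c=capture("top");cv2.imwrite("pics/t5.png",c["image"]);np.savez("t5.npz",**c)
E
```

```text
time_s: 9.05
eef_pos: [663.4, 73.5, 52.8]
tool_rot: [0.0, 0.72, 0.694, 0.0]
ft_force: [-0.1, 0.2, -0.4]
opening: 61.9
time_s: 9.75
eef_pos: [664.6, 73.6, 204.9]
tool_rot: [0.001, 0.72, 0.694, 0.002]
ft_force: [-0.1, -0.4, 1.3]
opening: 61.6
[664.55155617  73.61813872 204.90407141] [ 7.30892571e-02  2.70885022e-01  1.65837543e+00 -2.12332964e-05
  1.20812753e+00  1.10076813e-01]
```

View pics/w5.png

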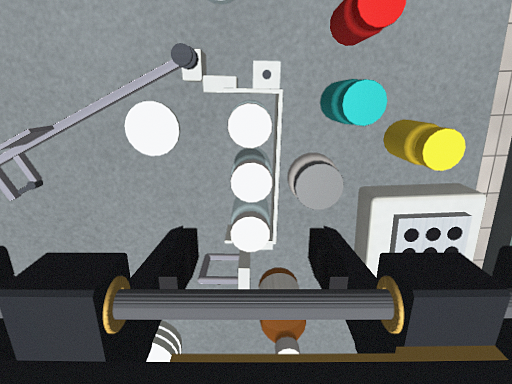

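View pics/s5.png

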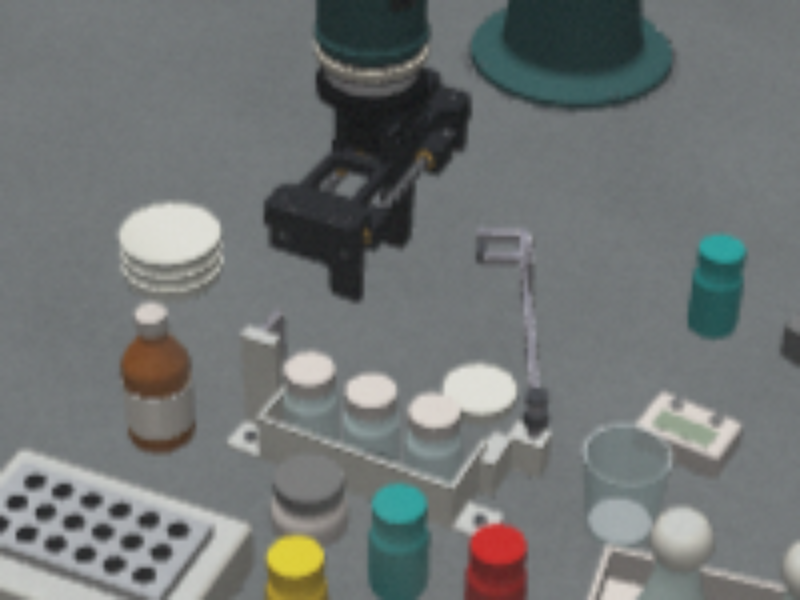

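All three jars stand upright in line, with caps at (250,125), (251,182) and (250,233). Now I work out the push path for the bar's tab.

```bash
cat > path.py <<'E'
import numpy as np
th=-.04;h=np.array([607.6,188.0]);R=np.array([[np.cos(th),-np.sin(th)],[np.sin(th),np.cos(th)]])
def P(a,o,r=165): return h+R@(r*np.array([-np.sin(a),-np.cos(a)])+o*np.array([-np.cos(a),np.sin(a)]))
def yaw(a): return np.pi/2-a+th
E
python3 - <<'E'
from h import *; from path import *
c=load("w5.npz");im=c["image"]
for a in (1.05,1.09,1.13):
  print(a,"tip",proj(c,(*P(a,0,238),61)),"tab top",proj(c,(*P(a,0,165),95)))
t=load("t5.npz");print(onz(t,209.6,181.1,78))
print("start o=45",P(1.09,45),yaw(1.09),"turn",yaw(1.09)+.037)
cv2.imwrite("pics/w5z.png",cv2.resize(im[30:210,0:220],None,fx=3.3,fy=3.3))
E
```

```text
1.05 tip (np.float64(-6.780108413851707), np.float64(181.00673467506053)) tab top (np.float64(20.67857118038995), np.float64(152.47263372219135))
1.09 tip (np.float64(-13.235940051471886), np.float64(173.20508668263045)) tab top (np.float64(15.622958477124428), np.float64(145.96861970068065))
1.13 tip (np.float64(-19.50635275092631), np.float64(165.11246584971204)) tab top (np.float64(10.738742682236506), np.float64(139.24237717241527))
[608.00276057 188.30207381  78.        ]
start o=45 [439.1722974  158.29968021] 0.4407963267948965 turn 0.4777963267948965
```

View pics/w5z.png

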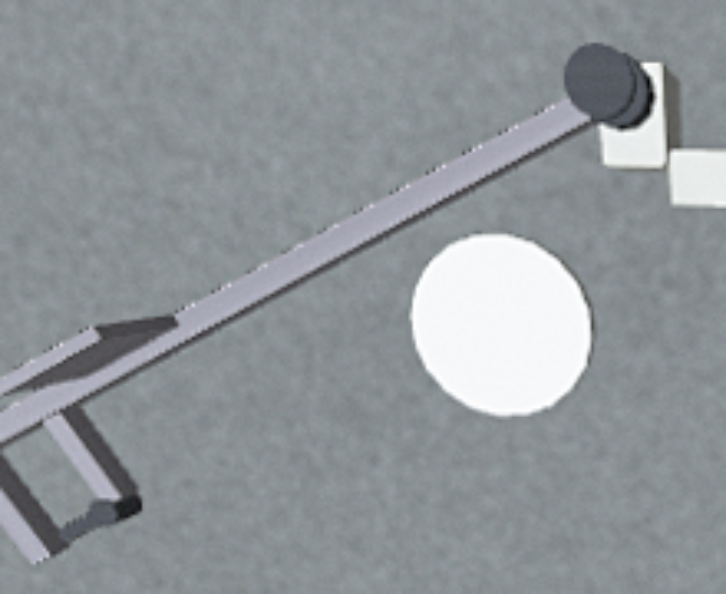

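Run:
```python
from h import *; from path import *
c=load("w5.npz")
for (u,v,z) in [(106,101.3,61),(150,75,61),(65,123.5,61),(30,130,95),(0,147,95)]:
  p=onz(c,u,v,z)[:2];b=R.T@(p-h);print(z,p.round(1),np.hypot(*b).round(1),np.arctan2(-b[0],-b[1]).round(3))
for a in (1.09,1.11): print("start",a,P(a,50),yaw(a)+.037)
```

```text
61 [529.1 151.7] 86.5 1.097
61 [574.2 173.3] 36.5 1.115
61 [485.2 132.8] 134.2 1.107
95 [474.9 130.8] 144.5 1.124
95 [444.1 117.3] 178.1 1.123
start 1.09 [437.03899836 162.82174116] 0.4777963267948965
start 1.11 [436.56957781 166.23776927] 0.45779632679489646
```

```bash
python3 -m crank '[[[-3.8,1.5,0],0.08],[[-7.6,3,0],0.16],[[-11.4,4.6,0],0.24],[[-15.2,6.1,0],0.32],[[-19,7.7,0],0.4],[[-22.8,9.25,0],0.46],[[-22.8,9.25,-2],0.46],[[-22.8,9.25,-2],0.46]]' 1
python3 -m crank '[[[0,0,0],0],[[0,0,0],0]]'
python3 - <<'E'
from workcell import *
import cv2,numpy as np
s=get_state();print(s["eef_pos"],s["tool_rot"],s["joints"])
c=capture("wrist");cv2.imwrite("pics/w6.png",c["image"]);np.savez("w6.npz",**c)
E
```

```text
time_s: 10.7
eef_pos: [431.4, 165.5, 178.7]
tool_rot: [-0.002, 0.542, 0.84, -0.003]
ft_force: [-0.9, -0.3, 0.1]
opening: 0.9
time_s: 10.9
eef_pos: [435.8, 165.8, 182.6]
tool_rot: [-0.0, 0.543, 0.84, -0.0]
ft_force: [0.2, 0.1, -0.9]
opening: 0.4
[435.83527043 165.81589894 182.58074629] [-1.58901970e-04  5.43214457e-01  8.39593927e-01 -2.56540925e-04] [ 3.10179795e-01 -9.30238232e-02  2.09659748e+00 -8.73412704e-05
  1.13861730e+00 -1.12057919e-01]
```

View pics/w6.png

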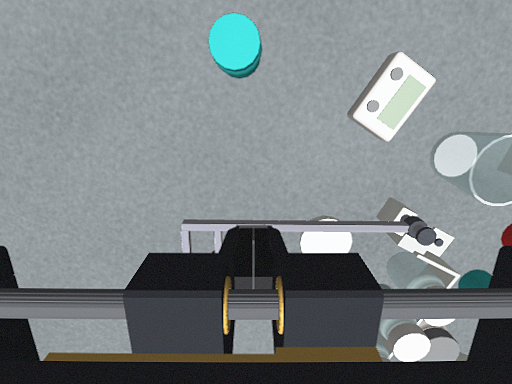

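Run:
```python
from h import *; from path import *
c=load("w6.npz");p=[435.8,165.8]
for z in (182,95,66): print(z,proj(c,(*p,z)))
for u,v,z in [(300,226,61),(390,229,61),(184,221,61)]:
  q=onz(c,u,v,z)[:2];b=R.T@(q-h);print(q.round(1),np.hypot(*b).round(1),np.arctan2(-b[0],-b[1]).round(3))
```

```text
182 (np.float64(251.80562444706763), np.float64(242.53371079051357))
95 (np.float64(252.29601689906573), np.float64(192.62330515362024))
66 (np.float64(252.39334011461264), np.float64(182.7250136806691))
[498.1 142.9] 118.5 1.14
[582.1 176.9] 27.8 1.121
[390.8 100.5] 233.8 1.147
```

The spot where the tool will come down projects to rows 183–193, and the bar is at row 225. So the tool descends clear on the bar's outer side.

```bash
python3 -m crank '[[[0,0,-3],0],[[0,0,-6],0],[[0,0,-9],0],[[0,0,-11.4],0],[[0,0,-11.4],0],[[0,0,-11.4],0]]'
python3 - <<'E'
from workcell import *
import cv2,numpy as np
c=capture("wrist");cv2.imwrite("pics/w7.png",c["image"])
c=capture("scene");cv2.imwrite("pics/s7.png",cv2.resize(c["image"][120:270,150:350],None,fx=4,fy=4))
from path import *
s=get_state();p=s["eef_pos"];print(p)
for a,o in [(1.12,50),(1.12,25),(1.12,18),(1.12,14)]: print(a,o,(P(a,o)-p[:2]).round(1),yaw(a))
E
```

```text
time_s: 11.55
eef_pos: [435.9, 165.9, 69.0]
tool_rot: [-0.0, 0.543, 0.84, -0.0]
ft_force: [-0.2, -0.0, 0.6]
opening: 0.8
[437.01575809 166.37817509  70.37726242]
1.12 50 [-0.7  1.6] 0.41079632679489647
1.12 25 [  9.3 -21.3] 0.41079632679489647
1.12 18 [ 12.1 -27.8] 0.41079632679489647
1.12 14 [ 13.7 -31.4] 0.41079632679489647
```

View pics/w7.png

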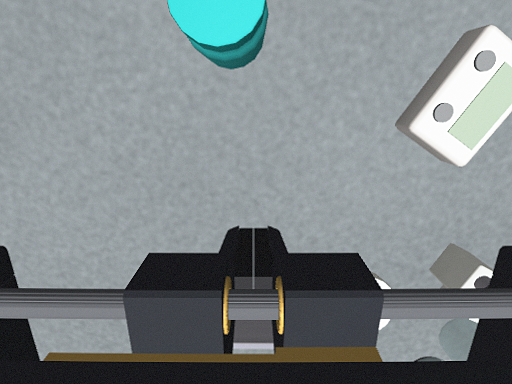

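View pics/s7.png

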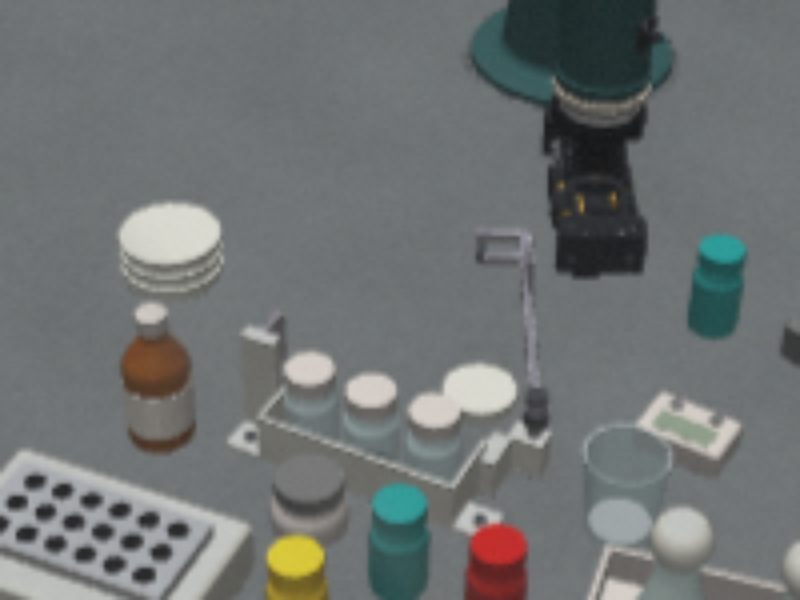

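The fingers are beyond the bar's outer side and the bench is clear. Next I compute the arc shifts.

Run:
```python
from path import *
b=np.array([436,166.]);
for a,o in [(1.12,30),(1.12,22),(1.1,15),(1.05,15),(1.0,15),(.95,15),(.9,15),(.85,15),(.8,15),(.7,15),(.6,15),(.5,15),(.4,15),(.3,15),(.2,15),(.15,15),(.1,15),(.05,15),(0,15)]:
    print(a,o,((P(a,o)-b)/10).round(2),round(yaw(a)-.423,3),P(a,o).round(1))
```

```text
1.12 30 [ 0.83 -1.64] -0.012 [444.3 149.6]
1.12 22 [ 1.15 -2.37] -0.012 [447.5 142.3]
1.1 15 [ 1.54 -3.33] 0.008 [451.4 132.7]
1.05 15 [ 1.84 -4.1 ] 0.058 [454.4 125. ]
1.0 15 [ 2.17 -4.86] 0.108 [457.7 117.4]
0.95 15 [ 2.54 -5.6 ] 0.158 [461.4 110. ]
0.9 15 [ 2.95 -6.32] 0.208 [465.5 102.8]
0.85 15 [ 3.39 -7.02] 0.258 [469.9  95.8]
0.8 15 [ 3.87 -7.7 ] 0.308 [474.7  89. ]
0.7 15 [ 4.93 -8.97] 0.408 [485.3  76.3]
0.6 15 [  6.1  -10.14] 0.508 [497.   64.6]
0.5 15 [  7.39 -11.18] 0.608 [509.9  54.2]
0.4 15 [  8.77 -12.09] 0.708 [523.7  45.1]
0.3 15 [ 10.24 -12.86] 0.808 [538.4  37.4]
0.2 15 [ 11.78 -13.47] 0.908 [553.8  31.3]
0.15 15 [ 12.57 -13.72] 0.958 [561.7  28.8]
0.1 15 [ 13.37 -13.93] 1.008 [569.7  26.7]
0.05 15 [ 14.18 -14.1 ] 1.058 [577.8  25. ]
0 15 [ 15.   -14.23] 1.108 [586.   23.7]
```

```bash
python3 -m crank '[[[0.8,-1.6,0],0],[[1.15,-2.4,0],0],[[1.5,-3.3,0],0],[[1.85,-4.1,0],0.06],[[2.15,-4.85,0],0.11],[[2.55,-5.6,0],0.16],[[2.95,-6.3,0],0.21],[[2.95,-6.3,0],0.21]]'
python3 - <<'E'
from workcell import *
import cv2,numpy as np
c=capture("top");cv2.imwrite("pics/t8.png",cv2.resize(c["image"][150:290,190:380],None,fx=4,fy=4));np.savez("t8.npz",**c)
c=capture("scene");cv2.imwrite("pics/s8.png",cv2.resize(c["image"][120:270,150:350],None,fx=4,fy=4))
s=get_state();print(s["eef_pos"],s["ft_force"])
E
```

```text
time_s: 12.45
eef_pos: [465.7, 102.4, 69.4]
tool_rot: [0.001, 0.452, 0.892, 0.0]
ft_force: [-0.2, 0.2, -0.1]
opening: 0.5
[465.02043809 102.93508403  69.10873155] [-0.63541821  0.07996854  0.69443692]
```

View pics/s8.png

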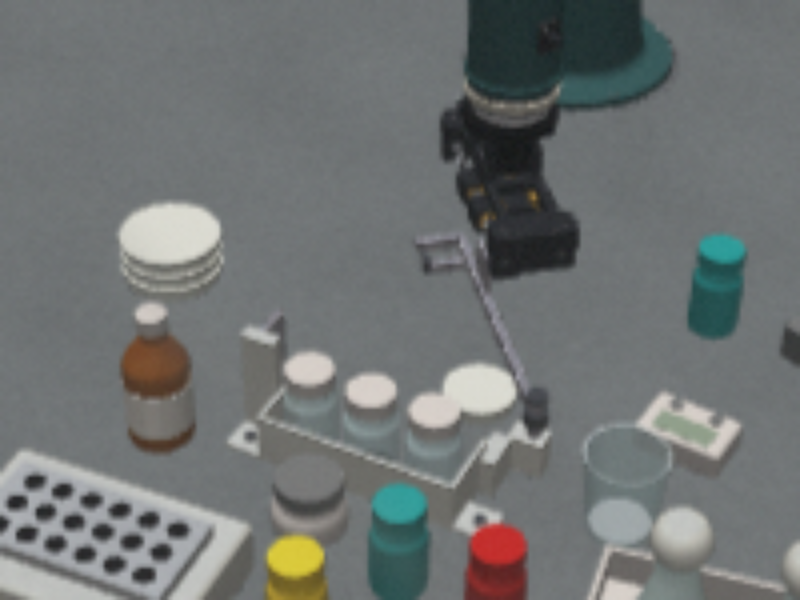

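View pics/t8.png

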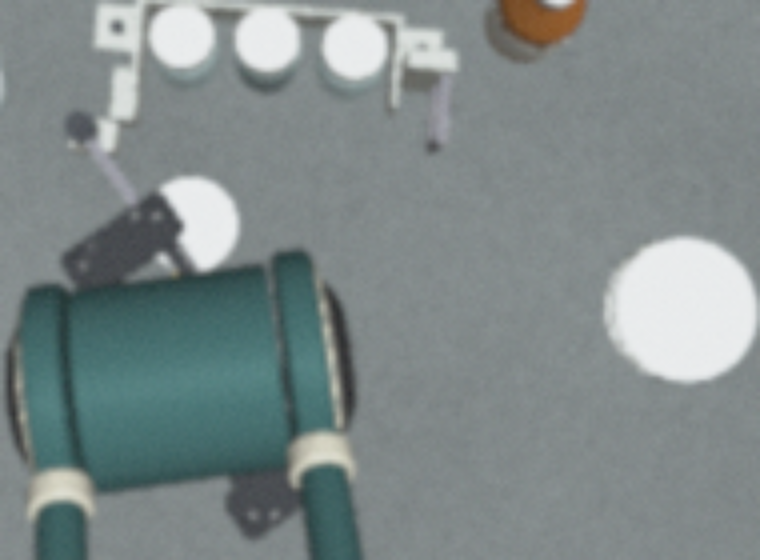

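The bar is swinging with the fingers at its tab. Continuing.

```bash
python3 -m crank '[[[0.45,-0.7,0],0.05],[[0.9,-1.4,0],0.1],[[1.45,-2.05,0],0.15],[[2,-2.7,0],0.2],[[2.55,-3.25,0],0.25],[[3.15,-3.8,0],0.3],[[3.8,-4.35,0],0.35],[[4.45,-4.85,0],0.4]]'
python3 -m crank '[[[0.7,-0.45,0],0.05],[[1.4,-0.9,0],0.1],[[2.1,-1.3,0],0.15],[[2.85,-1.7,0],0.2],[[2.85,-1.7,0],0.2]]'
python3 - <<'E'
from workcell import *
import cv2,numpy as np
c=capture("top");cv2.imwrite("pics/t9.png",cv2.resize(c["image"][130:270,190:380],None,fx=4,fy=4));np.savez("t9.npz",**c)
c=capture("scene");cv2.imwrite("pics/s9.png",cv2.resize(c["image"][120:270,150:350],None,fx=4,fy=4))
s=get_state();p=s["eef_pos"];q=s["tool_rot"];y=2*np.arctan2(q[2],q[1])-np.pi/2;print(p,s["ft_force"],y)
from path import *
for a in (.25,.2,.15,.1,.05,0): print(a,((P(a,15)-p[:2])/10).round(2),yaw(a)-y)
E
```

```text
time_s: 13.35
eef_pos: [509.1, 54.7, 68.7]
tool_rot: [-0.0, 0.265, 0.964, 0.0]
ft_force: [-1.4, 1.1, -0.2]
opening: 0.1
time_s: 13.85
eef_pos: [538.6, 37.6, 69.0]
tool_rot: [0.0, 0.169, 0.986, 0.0]
ft_force: [0.9, -1.4, 0.2]
opening: 0.4
[537.49163265  37.8296157   68.68605809] [-0.18983596  0.16117638  0.18637381] 1.2312770260726325
0.25 [ 0.86 -0.37] 0.04951930072226407
0.2 [ 1.63 -0.65] 0.09951930072226411
0.15 [ 2.42 -0.9 ] 0.14951930072226416
0.1 [ 3.22 -1.11] 0.19951930072226398
0.05 [ 4.03 -1.28] 0.24951930072226403
0 [ 4.85 -1.41] 0.29951930072226407
```

View pics/s9.png

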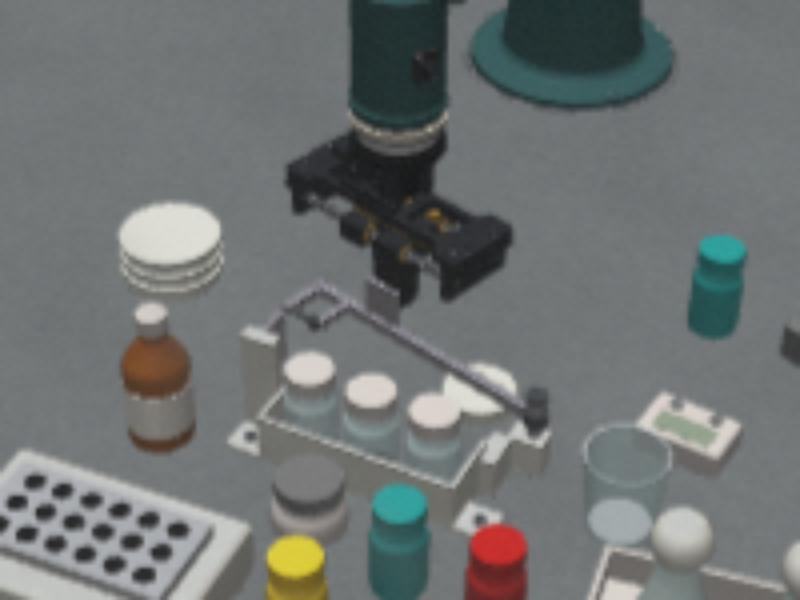

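View pics/t9.png

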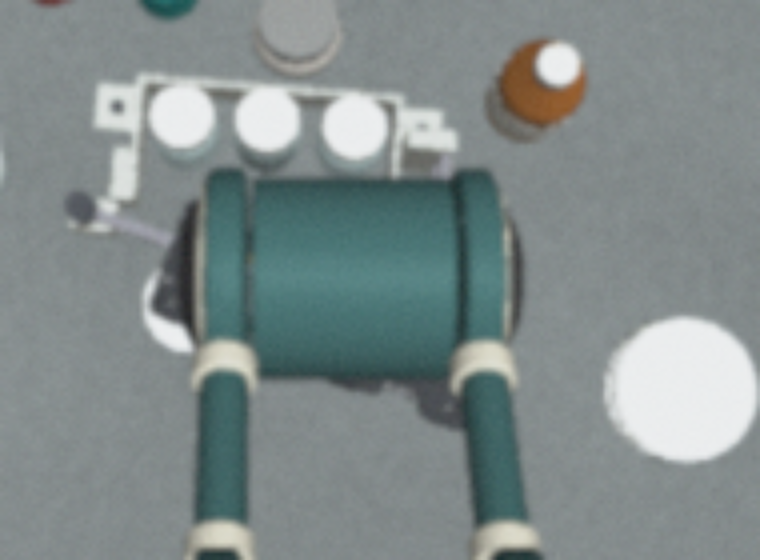

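The bar is at about a=0.25 (coasted slightly ahead of the fingers), and the hook is reaching the loop at about (275,320) in the scene crop. I'll continue in smaller steps.

```bash
python3 -m crank '[[[0.4,-0.2,0],0.025],[[0.85,-0.35,0],0.05],[[1.25,-0.5,0],0.075],[[1.6,-0.65,0],0.1],[[2,-0.8,0],0.125],[[2.4,-0.9,0],0.15],[[2.4,-0.9,0],0.15]]'
python3 -m crank '[[[0.4,-0.1,0],0.025],[[0.8,-0.2,0],0.05],[[0.8,-0.2,0],0.05]]'
python3 -m crank '[[[0.4,-0.1,0],0.025],[[0.6,-0.15,0],0.04],[[0.6,-0.15,0],0.04]]'
python3 - <<'E'
from workcell import *
import cv2,numpy as np
c=capture("wrist");cv2.imwrite("pics/w10.png",c["image"]);np.savez("w10.npz",**c)
c=capture("scene");cv2.imwrite("pics/s10.png",cv2.resize(c["image"][160:250,170:310],None,fx=5.5,fy=5.5,interpolation=cv2.INTER_CUBIC))
s=get_state();p=s["eef_pos"];q=s["tool_rot"];y=2*np.arctan2(q[2],q[1])-np.pi/2;print(p,s["ft_force"],y)
from path import *
for a in (.05,.02,0): print(a,((P(a,15)-p[:2])/10).round(2),yaw(a)-y)
E
```

```text
time_s: 14.65
eef_pos: [561.2, 28.4, 68.6]
tool_rot: [-0.001, 0.094, 0.996, -0.0]
ft_force: [-4.4, 1.0, 2.9]
opening: 0.7
time_s: 14.95
eef_pos: [568.8, 26.5, 68.4]
tool_rot: [-0.001, 0.069, 0.998, -0.0]
ft_force: [-3.7, -0.6, 1.6]
opening: 0.4
time_s: 15.25
eef_pos: [575.0, 25.1, 68.4]
tool_rot: [-0.001, 0.049, 0.999, -0.0]
ft_force: [-3.0, 1.1, 1.5]
opening: 0.7
[575.40810962  25.04931336  68.44537064] [-2.28616595  0.23803935  0.45911619] 1.4730639939797174
0.05 [ 0.24 -0.  ] 0.007732332815179044
0.02 [ 0.73 -0.09] 0.03773233281517907
0 [ 1.06 -0.13] 0.05773233281517909
```

View pics/s10.png

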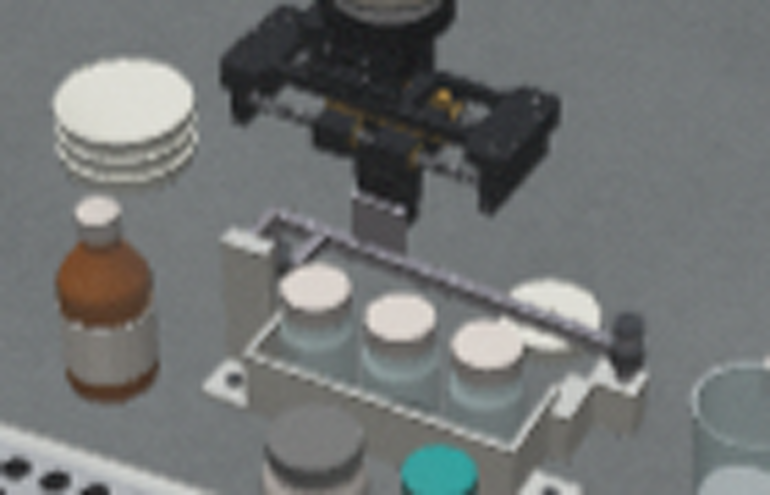

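View pics/w10.png

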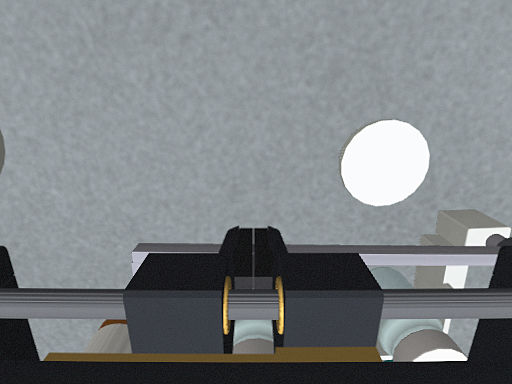

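The fingers are on the tab with the hook around the loop, and the gate spring reads about 3–4 N. I'll push on in small steps while watching the force.

```bash
python3 -m crank '[[[0.3,0,0],0.02],[[0.5,0,0],0.03],[[0.5,0,0],0.03]]'
python3 -m crank '[[[0.2,0,0],0.01],[[0.3,0,0],0.02],[[0.3,0,0],0.02]]'
python3 -m crank '[[[0.2,0,0],0],[[0.3,0,0],0],[[0.3,0,0],0]]'
```

```text
time_s: 15.65
eef_pos: [582.3, 25.1, 69.1]
tool_rot: [0.001, 0.034, 0.999, 0.0]
ft_force: [0.2, 0.5, -0.7]
opening: 0.5
time_s: 15.95
eef_pos: [583.8, 25.0, 68.7]
tool_rot: [-0.0, 0.024, 1.0, -0.0]
ft_force: [-1.7, -0.1, 0.5]
opening: 0.4
time_s: 16.25
eef_pos: [583.8, 25.0, 68.6]
tool_rot: [-0.003, 0.024, 1.0, -0.0]
ft_force: [-9.6, 0.1, 8.8]
opening: 0.7
```

```bash
python3 -m crank '[[[0.2,0,0],0],[[0.2,0,0],0]]'
python3 -m crank '[[[0.2,0,0],0],[[0.2,0,0],0]]'
python3 - <<'E'
from workcell import *
import cv2,numpy as np
c=capture("scene");cv2.imwrite("pics/s11.png",cv2.resize(c["image"][160:250,170:310],None,fx=5.5,fy=5.5,interpolation=cv2.INTER_CUBIC))
E
```

```text
time_s: 16.45
eef_pos: [583.9, 25.0, 68.5]
tool_rot: [-0.005, 0.024, 1.0, -0.0]
ft_force: [-16.6, -0.1, 14.2]
opening: 0.5
time_s: 16.65
eef_pos: [583.9, 25.0, 68.4]
tool_rot: [-0.007, 0.024, 1.0, -0.0]
ft_force: [-20.9, -0.7, 17.6]
opening: 0.7
```

View pics/s11.png

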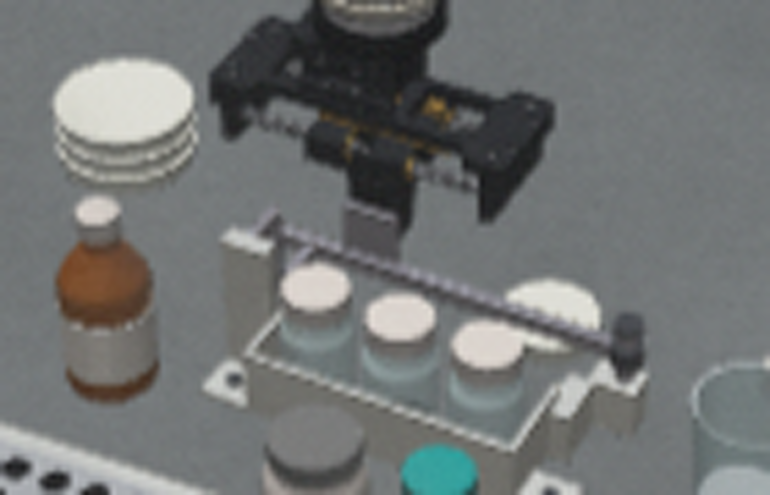

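The bar is hard against a stop: 21 N with no further movement. I'll back away, lift clear and inspect.

```bash
python3 -m crank '[[[-0.6,0,0],0],[[-1.5,0,0],0],[[-3,0,0],0],[[-5,0,0],0],[[-5,0,4],0],[[-5,0,9],0],[[-5,0,13],0],[[-5,0,16],0]]'
python3 -m crank '[[[-4.5,-1,0],0],[[-9,-2,0],0],[[-12,-2,0],0],[[-15,-2,0],0],[[-15,-2,0],0],[[-15,-2,0],0]]'
python3 - <<'E'
from workcell import *
import cv2,numpy as np
s=get_state();print(s["eef_pos"],s["ft_force"])
c=capture("wrist");cv2.imwrite("pics/w12.png",c["image"]);np.savez("w12.npz",**c)
c=capture("scene");cv2.imwrite("pics/s12.png",cv2.resize(c["image"][160:250,170:310],None,fx=5.5,fy=5.5,interpolation=cv2.INTER_CUBIC))
c=capture("top");cv2.imwrite("pics/t12.png",cv2.resize(c["image"][140:240,195:325],None,fx=6,fy=6,interpolation=cv2.INTER_CUBIC));np.savez("t12.npz",**c);cv2.imwrite("pics/t12f.png",c["image"])
E
```

```text
time_s: 17.5
eef_pos: [542.0, 25.1, 232.2]
tool_rot: [0.003, 0.024, 1.0, 0.0]
ft_force: [1.1, -0.3, -0.4]
opening: 0.4
time_s: 18.1
eef_pos: [391.0, 5.1, 229.1]
tool_rot: [0.001, 0.024, 1.0, -0.0]
ft_force: [-0.0, -0.0, 0.1]
opening: 0.4
[391.03394737   5.05094119 229.07330317] [-0.00834231 -0.04873251  0.07405509]
```

View pics/t12.png

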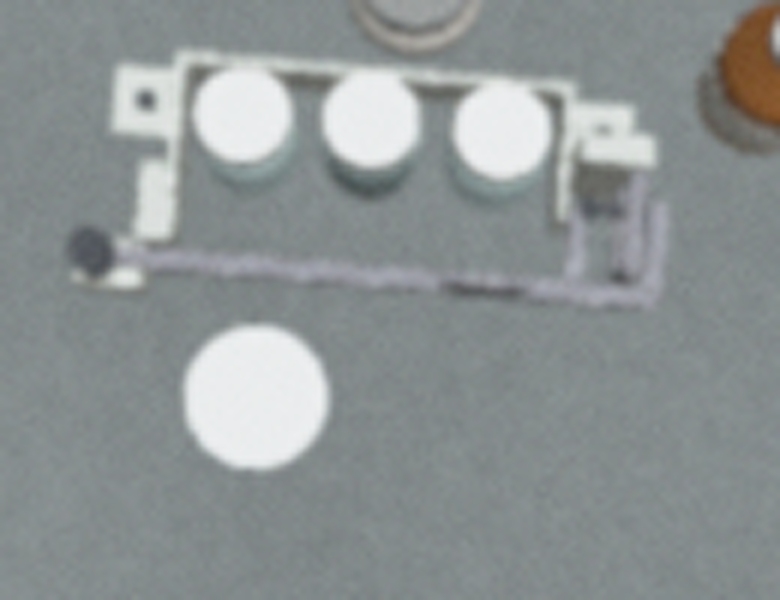

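View pics/s12.png

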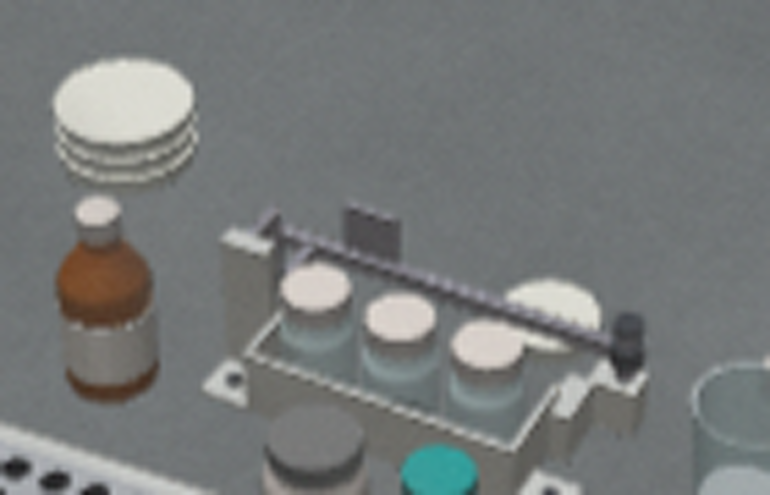

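View pics/w12.png

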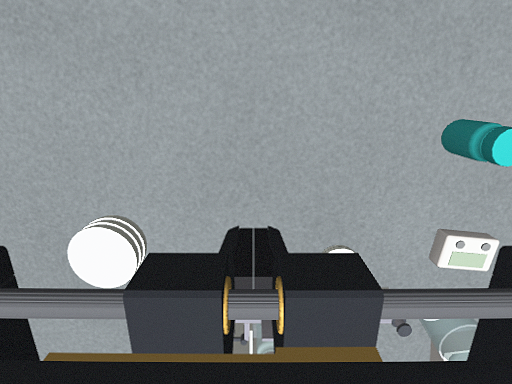

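The bar is closed and parallel to the back wall, running from (92,252) to (655,297) in the top crop. The hook goes around the loop at (625,240), and the dish hasn't moved. I'll use the wrist camera for a closer look at the gate.

```bash
python3 -m crank '[[[2.5,-1.2,0],-0.14],[[5,-2.4,0],-0.28],[[7.5,-3.6,0],-0.42],[[10,-4.8,0],-0.56],[[12.5,-6,0],-0.7],[[15,-7.2,0],-0.84],[[17.5,-8.4,0],-0.98],[[20,-9.6,0],-1.12]]'
python3 -m crank '[[[0,0,-1],-0.14],[[0,0,-2],-0.28],[[0,0,-3],-0.42],[[0,0,-4],-0.45],[[0,0,-4],-0.45],[[0,0,-4],-0.45]]'
python3 - <<'E'
from workcell import *
import cv2,numpy as np
from h import *
s=get_state();print(s["eef_pos"],s["ft_force"])
c=capture("wrist");cv2.imwrite("pics/w13.png",c["image"]);np.savez("w13.npz",**c)
u,v=map(int,proj(c,(615,-26,60)));print(u,v)
y0,x0=max(0,v-60),max(0,u-90)
cv2.imwrite("pics/w13z.png",cv2.resize(c["image"][y0:y0+120,x0:x0+180],None,fx=4.4,fy=4.4,interpolation=cv2.INTER_CUBIC))
E
```

```text
time_s: 19.05
eef_pos: [592.8, -91.6, 227.7]
tool_rot: [-0.0, 0.554, 0.833, -0.0]
ft_force: [0.4, 1.1, 0.6]
opening: 0.7
time_s: 19.65
eef_pos: [590.9, -90.9, 188.2]
tool_rot: [-0.0, 0.723, 0.691, -0.0]
ft_force: [-0.4, -0.8, -0.0]
opening: 0.1
[590.91869218 -90.91275068 188.16226492] [-0.37061083 -0.78051066 -0.02224405]
275 109
```

View pics/w13.png

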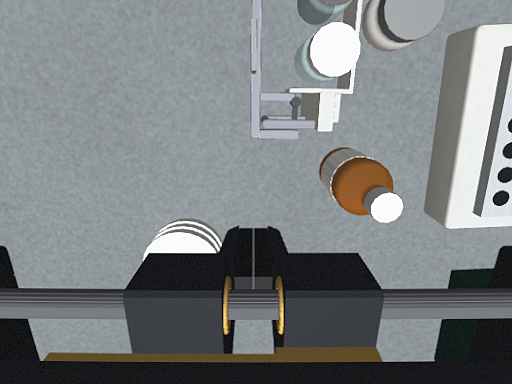

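View pics/w13z.png

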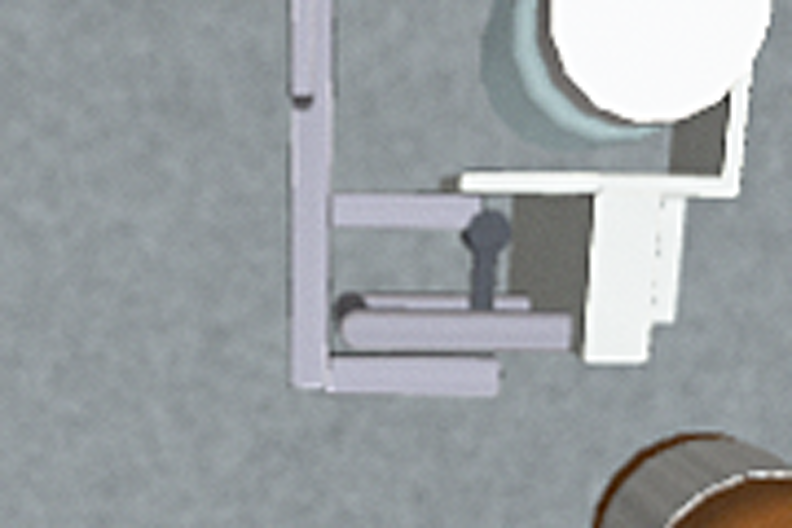

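The gate pin at (480,265) in the crop lies square across the hook's mouth, with the loop's bar at (350,310) behind it, so it is shut. Last I check that the bystanders haven't moved.

Run:
```python
from h import *
a=load("top0.npz")["image"];b=load("t12.npz")["image"]
d=cv2.absdiff(cv2.GaussianBlur(a,(3,3),0),cv2.GaussianBlur(b,(3,3),0)).max(2)>45
n,l,st,ce=cv2.connectedComponentsWithStats(d.astype(np.uint8))
for i in range(1,n):
    if st[i,4]>6: print(ce[i].round(0),st[i])
c=load("t12.npz");m=(b.min(2)>225).astype(np.uint8)
n,l,st,ce=cv2.connectedComponentsWithStats(m)
for i in range(1,n):
    if st[i,4]>80 and 220<ce[i][0]<290 and 150<ce[i][1]<170: print("jar",onz(c,*ce[i],85).round(1))
from workcell import *
print(get_state()["ft_force"])
sign_off()
```

```text
[256. 161.] [249 152  16  20 259]
[307. 218.] [299 210  16  17 214]
[306. 309.] [ 238  262  131   96 8202]
[260. 322.] [260 318   1   8   8]
[  0. 342.] [  0 340   2   5   8]
[266. 358.] [257 352  19  12 202]
[357. 365.] [348 360  18  12 193]
[264. 374.] [255 365  18  19 297]
[354. 378.] [346 371  17  13 194]
jar [665.1 126.6  85. ]
jar [664.8  73.8  85. ]
jar [661.   19.7  85. ]
[-0.51933801 -0.07462235  0.01261144]
the job is handed in; nothing more can be done
```

The loose jar now stands upright in the middle place of the bay, and the retaining bar is closed and hooked onto the steel loop. I handed the job in at about 20 s, well inside the 54 s limit; sign-off gives no verdict.

- **Jar:** my first grip was 7 mm off its centre, so I opened, recentred and gripped again before lifting. It now measures within about 2 mm of its place, in line with the other two jars, which have not moved.
- **Bar and gate:** I pushed the tab with closed fingers. Resistance of about 4 N dropped to nothing as the gate passed the loop. I then pressed against the stop with about 21 N along the closing direction, about 27 N in total.
- **Last checks:** the bar is parallel to the bay's back wall. A close wrist picture shows the gate pin straight across the hook's mouth, with the loop's bar behind it.
- **Bystanders:** comparing the top pictures from before and after shows changes only at the jar's old and new places and where the arm is. The arm was touching nothing at the end. No check failed.

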